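# Hook a test probe on to the earth link of a mill's starter box

## Task

The plate mill's starter box is open for an earth test: take the red cordless hook probe out of its stand by the plunger cap and clip it on to the brass sliding link of the green earth terminal. Stand its nose on the terminal over the near end of the pocket with the hook towards the link, press the cap right home so that the hook comes out, slide the probe along until the hook's shank meets the link, then let the cap come up so that the hook catches under the link, and leave the probe standing there. Feel your way: never push or pull the link with more than 10 N, nor load the terminal with more than 25 N in all, and disturb nothing else on the bench.

Things in the scene. Friction and masses are not known exactly. Their poses are not given: they have to be found in the camera images.
- probe: Red cordless hook probe, about 85 g, 96 mm tall, upright in one hole of the stand (which one varies). Origin: centre of the flat underside of its black nose; z up to the cap; x is the way the hook points (white line on the cap's top, white label). Nose 21 mm diameter to z = 25, barrel 22 mm to z = 60, black finger flange 32 mm from z = 44 to 48 (rests on the stand's top), then a thin steel stem.
- cap (a point): Centre of the probe's red plunger cap, 85 mm above the nose's underside when not pressed. The cap is 26 mm along the probe's x (two flat sides: close the fingers along x), 24 mm along y, 22 mm tall. Fingertips may hang up to 21 mm below this point and never meet the finger flange, even with the cap home.
- plunger (a joint): How far the cap is pressed in, m: 0 free, 0.015 home against a rubber stop. Cap and hook move together along the probe. Spring: 1.8 N to start, 120 N/m, so 3.2 N at 12 mm, 3.6 N at 15 mm; past that the force climbs steeply. It reads about 0.012 when the hook is caught under the link with the nose on the terminal (link and deck then pinched, 3.2 N each); if the hook misses, it goes back to 0.
- hook (a point): Upper face of the hook's finger, 3.75 mm from the probe's axis towards its +x, 4 mm above the nose's underside when not pressed (hidden in the nose, undersides level). The hook is an L: a shank 4 by 4 mm on the probe's axis and a finger 4 mm wide and thick that reaches 5.5 mm from the axis towards +x, 3.5 mm beyond the shank.
- stand: Dark steel bench stand, fixed, 60 by 110 by 55 mm, two 24 mm holes in its top plate at y = -27 and +27 mm. Origin: centre of its underside, z up. The probe hangs by its flange in one hole, its nose 11 mm above the bench: draw it straight up by 46 mm to be clear of the stand.
- pole_pe: Green earth terminal with a yellow end strip, fixed on the box's rail beside a blue and a grey one (their order varies). 92 mm along x, 32 along y, 52 tall; flat level top (the deck). Origin: centre of its underside, 10 mm above the bench; x is the way to slide towards the link. An open pocket 13 mm wide in y, 28 mm deep, runs from x = -17 to +28 mm, crossed by the brass link.
- pe_pocket (a point): Point at deck level on the pocket's middle line, at the terminal's x = -12 mm, 5 mm from the pocket's near wall, 9 to 29 mm before the link's near face; axes as the terminal's. With the probe's axis here and its x along the terminal's, the hook comes out freely (3 mm to spare at each end). The nose stands on the deck at both sides of the pocket; sliding friction about 0.25.
- pole_n: Blue terminal, same shape as the green one. Leave alone.
- pole_l: Grey terminal, same shape as the green one. Leave alone.
- box: Starter box, fixed: open aluminium base 150 by 200 by 40 mm high, holding the three terminals and a grey motor breaker 44 mm wide and 84 mm high to the +y side. Origin: centre of its underside.
- tester: Yellow pen tester, loose, 76 mm tall, in the other hole of the stand, its top 87 mm above the bench. Origin: centre of its lower end. Leave alone.
- plate: Bystander: spare grinding plate, 120 mm diameter, 16 mm thick, lying flat. Origin: centre of its underside.
- cover: Bystander: the starter box's grey cover, 150 by 200 by 30 mm, lying upside down. Origin: centre of its underside.
- driver: Bystander: screwdriver lying on the bench. Origin: under its middle.
- wrench: Bystander: wrench lying on the bench. Origin: under its middle.
- brush: Bystander: cleaning brush lying on the bench. Origin: under its middle.
- grease: Bystander: blue tin, 76 mm diameter, 70 mm high. Origin: centre of its underside.
- tray: Bystander: orange parts tray 90 by 130 by 30 mm. Origin: centre of its underside.
- pe_deck (a point): Centre of the green terminal's deck (x = 0, 52 mm above its underside). The brass sliding link across the pocket is 9 mm wide in x, 6.5 mm thick, its top 1.5 mm and its underside 8 mm below the deck, hollow beneath: pressed over 12 mm, the hook passes under. It is screwed fast wherever it was last left, its near face anywhere from x = -3 to +17 mm; this is not measured: feel for it.
- link_cage: Brass guide strips along the inside of the green terminal's pocket, fixed, which carry the sliding link. Origin and axes are the terminal's own, so it does not tell where the link stands. Force on the link counts as force on this  the side push of the shank and the pull of the hook, of which the spring makes 3.2 N.
There are look-alikes about, which are no part of the job. Leave any blue or purple look-alike of the probe alone.

How it is judged:
On the way, in this order (a step that is already met when the one before it is completed fails the run):
1. the probe is drawn out of its stand and taken away from it (horizontal distance between probe and stand above 0.08 m), for 0.1 s.
2. the cap is pressed in by more than 12 mm while the nose stands on the green terminal over its pocket (value of joint plunger above 0.012 m and horizontal distance between probe and pe_pocket below 0.032 m and z of probe in the frame of pe_pocket between -0.003 and 0.004 m), for 0.1 s.
At the end, for the whole second after the job is handed in: Probe upright (0.15 rad), at rest and released on the green terminal, hook caught under its link: plunger held out at 10 to 13.8 mm; the hook finger's upper face 6 to 10 mm below the deck, 7 to 32.5 mm past the pocket point towards the link, within 6 mm of the pocket's middle line (value of joint plunger between 0.01 and 0.0138 m and x of hook in the frame of pe_pocket between 0.007 and 0.0325 m and y of hook in the frame of pe_pocket between -0.006 and 0.006 m and z of hook in the frame of pe_pocket between -0.01 and -0.006 m and angle between probe's own z axis and vertical below 0.15 rad and linear speed of probe below 0.01 m/s and contact force between the fingers and probe below 0.1 N); the robot touches nothing.
It fails at once if the green terminal, link included, takes more than 25 N from the probe, all contacts of nose and hook added up (contact force between probe and pole_pe above 25 N).
It fails at once if the sliding link is pushed or pulled with more than 10 N (contact force between probe and link_cage above 10 N).
It fails at once if the tester is taken or shifted out of its place (more than 20 mm) (distance of tester from where it was at the start of the episode above 0.02 m).
It fails at once if the blue or the grey terminal takes more than 15 N from the probe (contact force between probe and pole_n above 15 N or contact force between probe and pole_l above 15 N).
It fails at once if a bystander on the bench is shifted by more than 30 mm (distance of any of plate, cover, driver, wrench, brush, grease, tray from where it was at the start of the episode above 0.03 m).
It also fails if it takes over 72 s, if anything falls off the work surface, if the arm or the gripper's body presses on something with over 40 N, if the wrist force passes 120 N, or if a joint passes its speed limit or range.

## Robot

A 7-joint arm with a two-finger parallel gripper is mounted at the origin on the work surface. World frame = base frame: x ahead of the robot, y to its left, z up, the work surface at z = 0. Lengths are in m, angles in rad, forces in N, time in s.
With the tool pointing down it reaches from about 0.35 to 0.9 m from the base axis. Payload 7.2 kg.
Tool frame: the origin (TCP) lies on the centre line of the jaws, within the pads' length; the fingertips stand 11 mm ahead of it and the grasp point (between the pads) lies 8 mm behind it; z points along the fingers, y is the line along which they close (so a half turn about z gives the same grasp; the last joint's range is limited). The gripper opens to 85 mm and grips with 20 to 120 N. Pads are 22 mm wide; open, the fingers measure 114 mm over their backs; the gripper's body (76 mm by 85 mm) begins 54 mm behind the grasp point. The pads swing forward as they close: fully open they stand 13 mm farther back than shut.
Start: joints at [1.121, 0.411, -0.013, 1.596, 0.006, 1.134, -0.082], TCP at [0.233, -0.58, 0.242] pointing down, gripper open.
Joint ranges: [-2.95, 2.95], [-0.29, 1.99], [-1.47, 1.44], [0.14, 2.54], [-1.03, 4.17], [0.13, 1.85], [-2.86, 2.86]. Speed limits (rad/s): [2.39, 2.39, 3.01, 3.01, 3.14, 3.14, 3.14].

## Interface

Orientations are given as a unit quaternion [w, x, y, z].
In Python, from cell import get_obs, grab_frame, finish_job gives the robot as it stands. The module is installed in compiled form; this text tells all that it offers.
- The arm moves only by the tool step_arm, never from a script. Its argument "moves" is a list of rows, each an object with "delta_pos": the shift along the world's x, y, z in mm, a list of three; "yaw": the turn about the world's z in degrees; "gripper": the finger opening in mm, from 0 to 85.4. A call has 1 to 12 rows; each row shifts and turns the commanded pose from where the row before left it; what a row does not reach is not made up. A row lasts 1/12 s, in which the tool goes at most 41.7 mm and 7.16 degrees, less where a joint would pass 70% of its speed; a pose out of reach is approached as far as the arm can. A call with a gripper value outside its range is refused whole. The fingers move at their own pace and stop on an object; "squeeze" is the grip in N (left out, the last holds). Time passes only in rows, so rows that do not move let the fingers close. It gives the time, the measured TCP pose, the force, the opening and the grip force at its end, in the units of the state.
- get_obs(): the state, without advancing time (a new reading comes with each control period).
- grab_frame(name): name is "side" or "top"; returns a dict with "frame" (384x512x3 uint8, blue, green, red), "z_map" (384x512 float32, m along the optical axis (not along the pixel's ray), 0 where there is no reading), "K" (3x3 intrinsics, pixels), "rvec" (rotation vector, rad) and "tvec" (3), from world to camera coordinates, as OpenCV has them. Camera axes: x right, y down, z forward; pixel columns grow to the right and rows downward; lengths in m; the calibration is good to about 2 mm. A picture is of the moment at which its call begins.
- finish_job(): hands the job in; it is judged then, once.
The state is a dict: "clock": time; "joints": joint angles; "qd": joint speeds; "tau": joint torques, N m; "position": TCP position; "tool_rot": TCP orientation; "force": force on the tool from outside, world axes, zero at the start; "wrist_torque": the same for the moment, N m; "width": opening from 0.0 (shut) to 1.0 (fully open); "grip_force": force on a finger pad.
Only numpy, scipy, OpenCV 4.12 (cv2) and the standard library are available. Lean on these libraries where they do the work, as an engineer would, in place of code of your own. Each camera call takes 0.05 s, during which the arm holds its last target. There are 200 camera calls.

## Working session

There is one attempt and no reset: what is moved stays moved. The work goes in short steps, Python scripts to look and compute and a tool call to move; the robot and the scene stay as the last step left them, time stands still between calls to the robot, and variables do not carry over. Pictures are saved under pics/ and viewed, at most 10 in all, crops included, and the job is handed in when it is done.

Besides the shell and the picture viewer there is one more tool, called in YAML: its name, and indented under it one key for each argument. step_arm: Moves the arm, as the interface text tells. Its arguments: {"type":"object","properties":{"moves":{"type":"array"},"squeeze":{"type":"number"}},"required":["moves"]}

```bash
mkdir -p pics
cat > h.py <<'E'
import numpy as np, cv2
from cell import get_obs, grab_frame, finish_job
def grab(n):
    f=grab_frame(n); np.savez(f'{n}.npz',**f); return f
def load(n): return dict(np.load(f'{n}.npz'))
def p2w(f,u,v,z=None,wz=None):
    """pixel -> world, by depth, or by meeting plane world z=wz"""
    R,_=cv2.Rodrigues(f['rvec']); t=np.ravel(f['tvec'])
    r=np.linalg.inv(f['K'])@[u,v,1.]
    if wz is not None:
        c=-R.T@t; d=R.T@r; return c+d*(wz-c[2])/d[2]
    if z is None:
        z=f['z_map'][int(round(v)),int(round(u))]
    return R.T@(r*z-t)
E
python3 - <<'E'
from h import *
for n in('top','side'):
    f=grab(n); cv2.imwrite(f'pics/{n}0.png',cv2.resize(f['frame'],(800,600),interpolation=cv2.INTER_CUBIC))
    R,_=cv2.Rodrigues(f['rvec']); print(n,-R.T@np.ravel(f['tvec']),R[2],f['K'][0,0])
print(get_obs())
E
```

```text
top [ 0.44298133 -0.04176277  1.75783568] [ 0.061837   -0.0157232  -0.99796241] 487.2192224240615
side [ 0.40279114 -1.12528806  0.73405256] [ 0.0938411   0.85692313 -0.50682995] 401.6590922205479
{'clock': 0.1, 'joints': array([ 1.1208    ,  0.41180908, -0.0127237 ,  1.59692866,  0.00557392,
        1.13431861, -0.08220623]), 'qd': array([ 0.0001375 , -0.00340008,  0.00125819, -0.00091761, -0.00157184,
       -0.00030847, -0.00118111]), 'tau': array([ 4.23186488e-03, -6.01822686e+01,  6.84788022e-01, -3.00085044e+01,
        1.40549027e-02,  6.39762991e-03,  7.10476115e-05]), 'position': array([ 0.23269114, -0.57961562,  0.24155681]), 'tool_rot': array([-6.93543751e-04,  9.81832305e-01,  1.89749349e-01, -1.71006057e-04]), 'force': array([ 0.19823638,  0.16306464, -0.17518656]), 'wrist_torque': array([-0.01543696,  0.02932517,  0.02454224]), 'grip_force': 0.0, 'width': 0.9997944790867783}
```

View pics/top0.png

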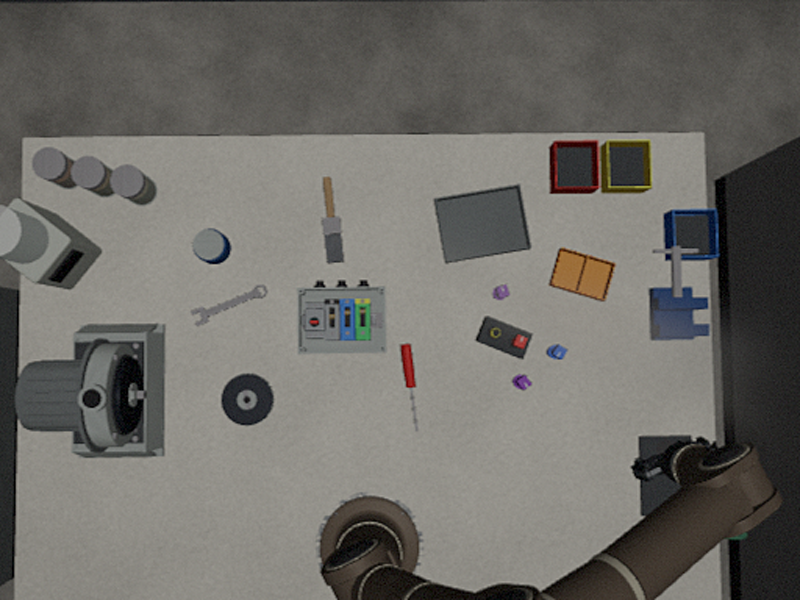

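View pics/side0.png

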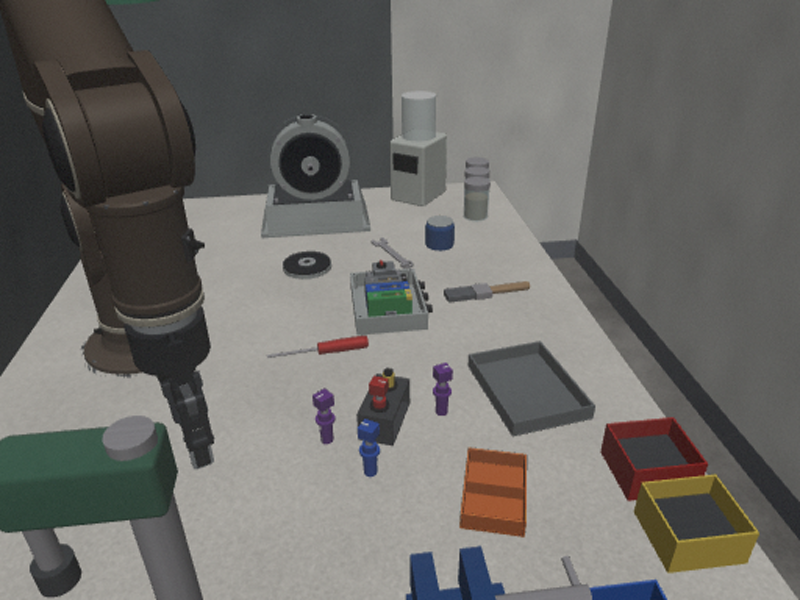

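Top: the red probe is at (521,341) in the stand, with the yellow tester at (496,332). The look-alikes are blue (557,351), purple (501,291) and purple (522,382). The green terminal is at (363,320), to the right of the blue and grey ones. I choose the red one in the stand and check it in close crops.

Run:
```python
from h import *
t=load('top');s=load('side')
def crop(f,u0,v0,w,h,k=8): return cv2.resize(f['frame'][v0:v0+h,u0:u0+w],(w*k,h*k),interpolation=cv2.INTER_CUBIC)
a=crop(t,300,197,48,36); b=crop(t,188,178,48,36+12)[:288]; b=crop(t,200,185,50,36)
c=crop(s,220,225,48,60,5) ; d=crop(s,220,165,60,50,6)
a=crop(t,300,197,48,36);b=crop(t,202,187,48,36)
c=crop(s,220,229,48,36);d=crop(s,225,168,48,36)
cv2.imwrite('pics/crops.png',np.vstack([np.hstack([a,b]),np.hstack([c,d])]))
R,_=cv2.Rodrigues(t['rvec']);
def cloud(f):
    R,_=cv2.Rodrigues(f['rvec']); v,u=np.mgrid[:384,:512]
    r=np.stack([u,v,np.ones_like(u)],-1)@np.linalg.inv(f['K']).T*f['z_map'][...,None]
    return (r-np.ravel(f['tvec']))@R
for n,f in(('top',t),('side',s)):
    P=cloud(f); hsv=cv2.cvtColor(f['frame'],cv2.COLOR_BGR2HSV)
    H,S,V=[hsv[...,i].astype(int) for i in range(3)]
    for nm,m in (('red',((H<8)|(H>172))&(S>140)&(V>60)),('green',(H>45)&(H<75)&(S>110)&(V>50)),('blue',(H>100)&(H<125)&(S>110)&(V>50)),('yellow',(H>20)&(H<34)&(S>130)&(V>80))):
        k,l,st,ce=cv2.connectedComponentsWithStats(m.astype(np.uint8))
        for i in range(1,k):
            if st[i,4]>=8:
                q=P[l==i]; q=q[f['z_map'][l==i]>0]
                if len(q) and abs(q[:,1]).max()<.6 and q[:,2].max()<.2: print(n,nm,ce[i].round(1),st[i,4],np.median(q,0).round(3),q[:,2].max().round(3),'min',q.min(0).round(3),'max',q.max(0).round(3))
```

```text
top red [365.3 110.4] 139 [ 0.829 -0.448  0.057] 0.071 min [ 0.804 -0.53  -0.002] max [ 0.915 -0.427  0.071]
top red [362.5  91. ] 10 [ 0.913 -0.462  0.046] 0.055 min [ 0.911 -0.479  0.041] max [ 0.915 -0.447  0.055]
top red [375.6  90.5] 19 [ 0.913 -0.507  0.051] 0.064 min [ 0.909 -0.527  0.036] max [ 0.916 -0.486  0.064]
top red [360.5 123. ] 14 [ 0.806 -0.461  0.003] 0.011 min [ 0.804 -0.484 -0.002] max [ 0.807 -0.437  0.011]
top red [200.6 205.9] 14 [0.507 0.117 0.082] 0.088 min [0.503 0.108 0.065] max [0.51  0.125 0.088]
top red [331.9 218.6] 49 [ 0.457 -0.331  0.105] 0.119 min [ 0.446 -0.359  0.042] max [ 0.473 -0.317  0.119]
top red [260.7 233.5] 159 [ 0.41  -0.092  0.024] 0.035 min [ 0.361 -0.106  0.011] max [ 0.457 -0.078  0.035]
top green [232.1 206.2] 154 [0.503 0.006 0.061] 0.072 min [ 0.468 -0.005  0.001] max [0.548 0.023 0.072]
top blue [141.8 159.4] 31 [0.67  0.321 0.055] 0.064 min [0.65  0.314 0.042] max [0.707 0.342 0.064]
top blue [221.9 204.4] 191 [0.51  0.044 0.061] 0.074 min [0.468 0.029 0.033] max [0.559 0.061 0.074]
top blue [355.8 225. ] 60 [ 0.435 -0.417  0.0
[... 549 characters left out ...]
] 0.063 min [ 0.802 -0.548  0.   ] max [ 0.913 -0.427  0.063]
side green [246.2 188.5] 82 [0.503 0.007 0.062] 0.066 min [ 0.466 -0.011  0.054] max [0.544 0.025 0.066]
side blue [281.5 147.4] 58 [0.678 0.319 0.059] 0.067 min [0.646 0.307 0.032] max [0.709 0.341 0.067]
side blue [246.8 183. ] 109 [0.507 0.047 0.062] 0.067 min [0.465 0.029 0.054] max [0.556 0.063 0.067]
side blue [236.  284.8] 343 [ 0.434 -0.43   0.059] 0.099 min [ 0.418 -0.44   0.   ] max [ 0.449 -0.407  0.099]
side yellow [261.3 189.3] 9 [ 0.552 -0.004  0.06 ] 0.064 min [ 0.548 -0.007  0.057] max [0.554 0.007 0.064]
side yellow [249.8 243.3] 22 [ 0.482 -0.292  0.073] 0.084 min [ 0.474 -0.295  0.06 ] max [ 0.485 -0.288  0.084]
```

View pics/crops.png

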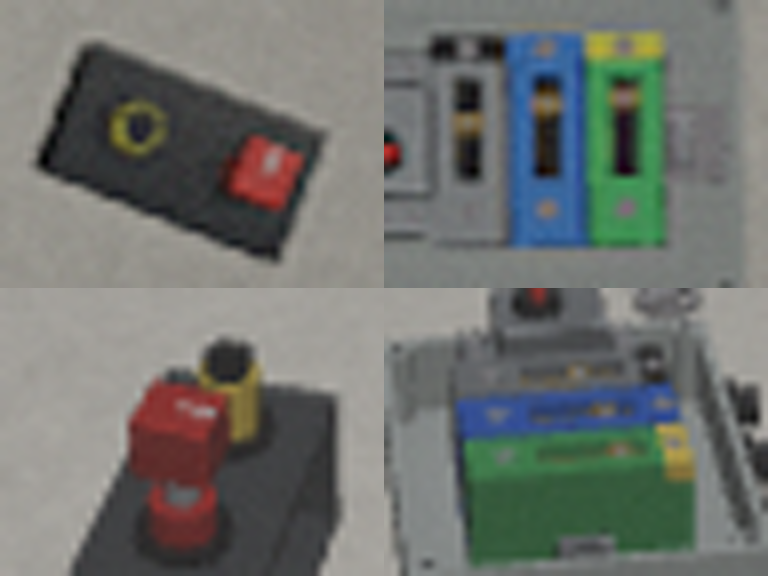

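The crops show the red cap at top crop (268,172), its white line towards image-up and a little right (hook about world +x). The green deck has corners about (585,33)-(664,244), the link near the far end at about (625,97), and the yellow strip at +x.

Run:
```python
from h import *
t=load('top');s=load('side')
def px(c,r,u0,v0): return u0+(c+.5)/8-.5, v0+(r+.5)/8-.5
def rep(nm,f,pts,u0,v0,wz):
    W=np.array([p2w(f,*px(c,r,u0,v0),wz=wz)[:2] for c,r in pts])*1000
    print(nm,W.round(1).tolist(),'mean',W.mean(0).round(1))
    for i in range(len(W)):
        d=W[(i+1)%len(W)]-W[i]; print('   len %.1f ang %.1f'%(np.hypot(*d),np.degrees(np.arctan2(d[1],d[0]))))
rep('cap top',t,[(252,136),(303,149),(289,209),(238,197)],300,197,.107)
rep('cap side',s,[(150,380-288),(235,404-288),(222,432-288),(133,419-288)],220,229,.107)
rep('pe top',t,[(585-384,33),(664-384,33),(664-384,244),(586-384,244)],202,187,.062)
rep('pe side',s,[(463-384,440-288),(683-384,425-288),(694-384,460-288),(469-384,480-288)],225,168,.062)
rep('stand top',t,[(90,42),(327,132),(280,258),(42,168)],300,197,.055)
rep('link top',t,[(612-384,85),(638-384,85),(638-384,108),(612-384,108)],202,187,.0605)
# weighted red centroid
for n,f,uv in(('top',t,(332,218)),('side',s,(241,244))):
    u0,v0=uv; p=f['frame'][v0-10:v0+11,u0-10:u0+11].astype(float); w=np.clip(p[...,2]-np.maximum(p[...,0],p[...,1])*1.5-20,0,None)
    v,u=np.mgrid[v0-10:v0+11,u0-10:u0+11]; print(n,(w*u).sum()/w.sum(),(w*v).sum()/w.sum())
```

```text
cap top [[474.9, -328.6], [469.1, -350.2], [443.8, -343.6], [449.1, -322.1]] mean [ 459.2 -336.1]
   len 22.3 ang -105.0
   len 26.2 ang 165.5
   len 22.2 ang 76.1
   len 26.6 ang -14.2
cap side [[450.1, -318.7], [475.3, -334.5], [469.8, -347.6], [443.2, -337.5]] mean [ 459.6 -334.6]
   len 29.8 ang -31.9
   len 14.2 ang -112.6
   len 28.6 ang 159.2
   len 20.0 ang 69.8
pe top [[559.8, 26.6], [559.4, -7.8], [467.6, -6.9], [468.0, 26.9]] mean [513.7   9.7]
   len 34.4 ang -90.6
   len 91.9 ang 179.4
   len 33.9 ang 89.3
   len 91.9 ang -0.2
pe side [[465.3, 27.1], [557.4, 26.1], [557.9, -2.9], [465.3, -5.4]] mean [511.5  11.2]
   len 92.0 ang -0.6
   len 29.0 ang -88.9
   len 92.7 ang -178.5
   len 32.5 ang 89.8
stand top [[517.9, -267.4], [477.2, -370.6], [422.5, -348.7], [463.0, -245.3]] mean [ 470.1 -308. ]
   len 110.9 ang -111.5
   len 59.0 ang 158.2
   len 111.1 ang 68.6
   len 59.2 ang -21.9
link top [[537.1, 15.1], [536.9, 3.7], [526.9, 3.8], [527.0, 15.2]] mean [532.    9.5]
   len 11.3 ang -90.7
   len 10.0 ang 179.4
   len 11.3 ang 89.3
   len 10.0 ang -0.5
top 332.3941919870933 218.66361925248722
side 241.52764650283555 245.4508506616257
```

step_arm:
  moves:
    - {"delta_pos":[25,27,0],"yaw":6,"gripper":50}
    - {"delta_pos":[25,27,0],"yaw":6,"gripper":50}
    - {"delta_pos":[25,27,0],"yaw":6,"gripper":50}
    - {"delta_pos":[25,27,0],"yaw":6,"gripper":50}
    - {"delta_pos":[25,27,0],"yaw":6,"gripper":50}
    - {"delta_pos":[25,27,0],"yaw":6,"gripper":50}
    - {"delta_pos":[25,27,0],"yaw":6,"gripper":50}
    - {"delta_pos":[25,28,0],"yaw":6,"gripper":50}
    - {"delta_pos":[27,28,0],"yaw":5.8,"gripper":50}
    - {"delta_pos":[0,0,-30],"yaw":0,"gripper":50}
    - {"delta_pos":[0,0,-30],"yaw":0,"gripper":50}
    - {"delta_pos":[0,0,0],"yaw":0,"gripper":50}

```text
clock: 1.1
position: [0.4574, -0.3327, 0.177]
tool_rot: [-0.004, 0.789, 0.614, -0.001]
force: [-1.8, -0.4, -0.3]
width: 0.585
grip_force: 0.0
```

step_arm:
  moves:
    - {"delta_pos":[0,0,-20],"yaw":0,"gripper":50}
    - {"delta_pos":[0,0,0],"yaw":0,"gripper":50}
    - {"delta_pos":[0,0,0],"yaw":0,"gripper":50}

```text
clock: 1.35
position: [0.4593, -0.3353, 0.1626]
tool_rot: [-0.001, 0.79, 0.613, -0.0]
force: [0.1, -0.2, -0.2]
width: 0.587
grip_force: 0.0
```

Run:
```python
from h import *
o=get_obs(); print(o['position'],o['tool_rot'],o['force'])
f=grab('side'); g=grab('top')
a=cv2.resize(f['frame'][200:275,210:275],(390,450),interpolation=cv2.INTER_CUBIC)
b=cv2.resize(g['frame'][180:255,300:365],(390,450),interpolation=cv2.INTER_CUBIC)
cv2.imwrite('pics/pre.png',np.hstack([a,b]))
```

```text
[ 0.45925812 -0.33525627  0.1625791 ] [-7.33974010e-04  7.90016940e-01  6.13084501e-01 -3.01963828e-04] [ 0.10357298 -0.18412603 -0.19062327]
```

View pics/pre.png

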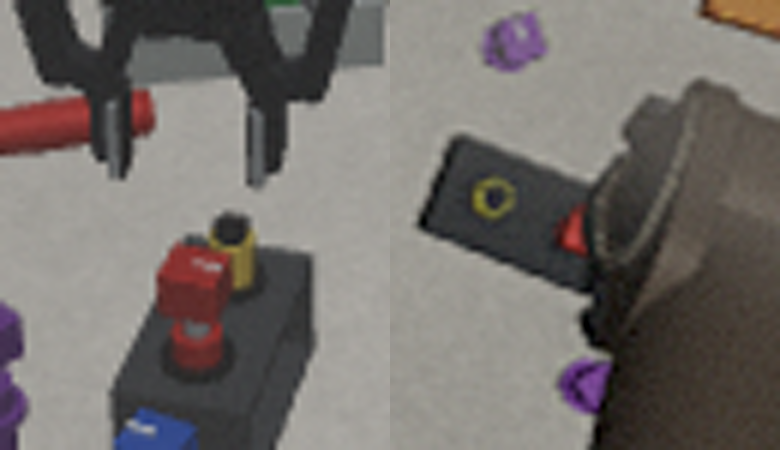

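The fingers, at (118,150) and (258,155), straddle the cap at (195,285), so I descend and grip.

step_arm:
  moves:
    - {"delta_pos":[0,0,-20],"yaw":0,"gripper":50}
    - {"delta_pos":[0,0,-20],"yaw":0,"gripper":50}
    - {"delta_pos":[0,0,-16],"yaw":0,"gripper":50}
    - {"delta_pos":[0,0,-10],"yaw":0,"gripper":50}
    - {"delta_pos":[0,0,-6],"yaw":0,"gripper":50}
    - {"delta_pos":[0,0,0],"yaw":0,"gripper":50}
    - {"delta_pos":[0,0,0],"yaw":0,"gripper":50}

```text
clock: 2.03
position: [0.4603, -0.3354, 0.0911]
tool_rot: [0.0, 0.79, 0.613, 0.0]
force: [0.2, -0.1, -0.0]
width: 0.583
grip_force: 0.0
```

step_arm:
  moves:
    - {"delta_pos":[0,0,0],"yaw":0,"gripper":20}
    - {"delta_pos":[0,0,0],"yaw":0,"gripper":20}
    - {"delta_pos":[0,0,0],"yaw":0,"gripper":20}
    - {"delta_pos":[0,0,0],"yaw":0,"gripper":20}
    - {"delta_pos":[0,0,0],"yaw":0,"gripper":20}
    - {"delta_pos":[0,0,0],"yaw":0,"gripper":20}
  squeeze: 30

```text
clock: 2.53
position: [0.4603, -0.3352, 0.0907]
tool_rot: [0.001, 0.79, 0.613, 0.0]
force: [1.3, -0.1, 1.7]
width: 0.324
grip_force: 30.4
```

step_arm:
  moves:
    - {"delta_pos":[0,0,5],"yaw":0,"gripper":20}
    - {"delta_pos":[0,0,10],"yaw":0,"gripper":20}
    - {"delta_pos":[0,0,15],"yaw":0,"gripper":20}
    - {"delta_pos":[0,0,15],"yaw":0,"gripper":20}
    - {"delta_pos":[0,0,15],"yaw":0,"gripper":20}
    - {"delta_pos":[0,0,20],"yaw":0,"gripper":20}
    - {"delta_pos":[0,0,20],"yaw":0,"gripper":20}
    - {"delta_pos":[0,0,20],"yaw":0,"gripper":20}
    - {"delta_pos":[0,0,0],"yaw":0,"gripper":20}
    - {"delta_pos":[0,0,0],"yaw":0,"gripper":20}
    - {"delta_pos":[0,0,0],"yaw":0,"gripper":20}
    - {"delta_pos":[0,0,0],"yaw":0,"gripper":20}

```text
clock: 3.53
position: [0.4591, -0.3346, 0.2092]
tool_rot: [-0.001, 0.79, 0.613, -0.0]
force: [-0.3, -0.4, -1.5]
width: 0.323
grip_force: 30.2
```

step_arm:
  moves:
    - {"delta_pos":[2,14,0],"yaw":0.8,"gripper":20}
    - {"delta_pos":[4,30,0],"yaw":1.3,"gripper":20}
    - {"delta_pos":[4,34,0],"yaw":1.3,"gripper":20}
    - {"delta_pos":[4,34,0],"yaw":1.3,"gripper":20}
    - {"delta_pos":[4,34,0],"yaw":1.3,"gripper":20}
    - {"delta_pos":[4,34,0],"yaw":1.3,"gripper":20}
    - {"delta_pos":[4,34,0],"yaw":1.3,"gripper":20}
    - {"delta_pos":[4,34,0],"yaw":1.3,"gripper":20}
    - {"delta_pos":[4,34,0],"yaw":1.3,"gripper":20}
    - {"delta_pos":[4,30,0],"yaw":1.3,"gripper":20}
    - {"delta_pos":[2,22,0],"yaw":0.8,"gripper":20}
    - {"delta_pos":[1,10,0],"yaw":0.5,"gripper":20}

```text
clock: 4.53
position: [0.5001, 0.0137, 0.2099]
tool_rot: [-0.001, 0.708, 0.706, 0.0]
force: [-0.7, 0.4, -0.5]
width: 0.322
grip_force: 30.2
```

step_arm:
  moves:
    - {"delta_pos":[0,0,-20],"yaw":0,"gripper":20}
    - {"delta_pos":[0,0,-20],"yaw":0,"gripper":20}
    - {"delta_pos":[0,0,-10],"yaw":0,"gripper":20}
    - {"delta_pos":[0,0,0],"yaw":0,"gripper":20}
    - {"delta_pos":[0,0,0],"yaw":0,"gripper":20}
    - {"delta_pos":[0,0,0],"yaw":0,"gripper":20}

```text
clock: 5.03
position: [0.5013, 0.0088, 0.161]
tool_rot: [0.0, 0.71, 0.704, 0.0]
force: [0.1, -0.1, -0.1]
width: 0.322
grip_force: 30.2
```

Run:
```python
from h import *
o=get_obs(); print(o['position'],o['tool_rot'],o['force'])
f=grab('side'); g=grab('top')
a=cv2.resize(f['frame'][140:215,210:275],(520,600),interpolation=cv2.INTER_CUBIC)
b=cv2.resize(g['frame'][180:240,202:237],(280,480),interpolation=cv2.INTER_CUBIC)
b=cv2.copyMakeBorder(b,0,120,0,0,cv2.BORDER_CONSTANT)
cv2.imwrite('pics/over.png',np.hstack([a,b]))
R,_=cv2.Rodrigues(f['rvec'])
def pr(P):
    q=cv2.projectPoints(np.array(P,float),f['rvec'],f['tvec'],f['K'],None)[0][:,0]; return ((q-[210,140]+.5)*8-.5).round(0).tolist()
x,y,z=o['position']; n=z-.0797
print('expect nose bottom, nose z25, cap ctr',pr([[x,y,n],[x,y,n+.025],[x,y,n+.085],[x-.0105,y,n],[x+.0105,y,n]]))
print('pe corners, pocket pt',pr([[.467,-.006,.062],[.559,-.006,.062],[.559,.026,.062],[.467,.026,.062],[.501,.010,.062]]))
```

```text
[0.5012739  0.00883064 0.16097086] [2.18266465e-04 7.10497329e-01 7.03699804e-01 2.88431128e-04] [ 0.0910101  -0.13645683 -0.1453577 ]
expect nose bottom, nose z25, cap ctr [[288.0, 351.0], [287.0, 298.0], [283.0, 164.0], [263.0, 353.0], [314.0, 349.0]]
pe corners, pocket pt [[209.0, 416.0], [434.0, 400.0], [423.0, 361.0], [203.0, 377.0], [289.0, 390.0]]
```

View pics/over.png

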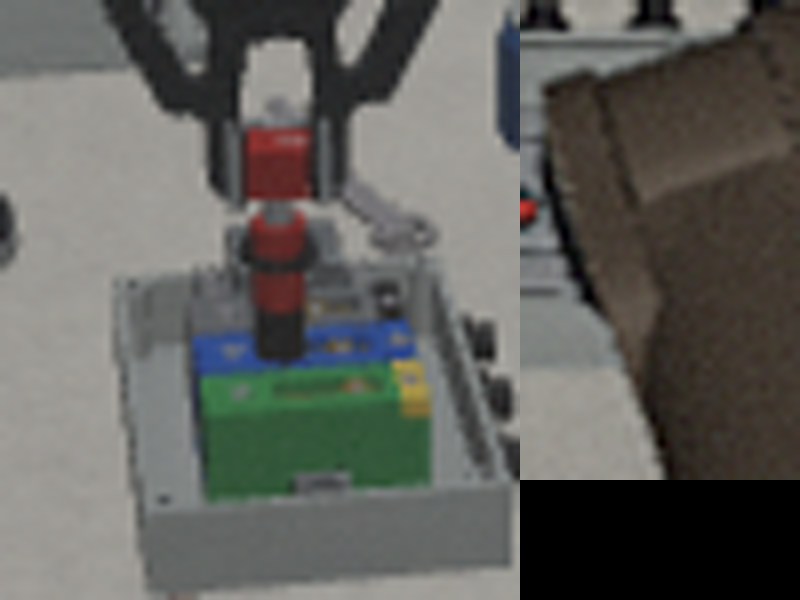

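The nose is at about (281,358) over the green deck, and the pocket's near end is at about (273,388). I shift it about +0.8 mm in x and +1.5 mm in y, then go down and feel for the deck.

step_arm:
  moves:
    - {"delta_pos":[0.8,1.5,-8],"yaw":0,"gripper":20}
    - {"delta_pos":[0,0,-5],"yaw":0,"gripper":20}
    - {"delta_pos":[0,0,-2],"yaw":0,"gripper":20}
    - {"delta_pos":[0,0,-1],"yaw":0,"gripper":20}
    - {"delta_pos":[0,0,0],"yaw":0,"gripper":20}
    - {"delta_pos":[0,0,0],"yaw":0,"gripper":20}

```text
clock: 5.63
position: [0.5016, 0.0105, 0.1442]
tool_rot: [-0.0, 0.71, 0.704, -0.0]
force: [-0.6, -0.4, -0.8]
width: 0.327
grip_force: 30.2
```

step_arm:
  moves:
    - {"delta_pos":[0,0,-1],"yaw":0,"gripper":20}
    - {"delta_pos":[0,0,-1],"yaw":0,"gripper":20}
    - {"delta_pos":[0,0,-1],"yaw":0,"gripper":20}
    - {"delta_pos":[0,0,-1],"yaw":0,"gripper":20}
    - {"delta_pos":[0,0,-1],"yaw":0,"gripper":20}
    - {"delta_pos":[0,0,0],"yaw":0,"gripper":20}
    - {"delta_pos":[0,0,0],"yaw":0,"gripper":20}

```text
clock: 6.22
position: [0.5018, 0.0105, 0.1394]
tool_rot: [0.0, 0.71, 0.704, 0.0]
force: [0.5, -0.7, 1.9]
width: 0.325
grip_force: 30.4
```

Run:
```python
from h import *
o=get_obs(); print(o['position'],o['force'])
f=grab('side')
cv2.imwrite('pics/stand.png',cv2.resize(f['frame'][152:204,225:275],(700,600)[:2] if 0 else (576,599),interpolation=cv2.INTER_CUBIC))
k=576/50
def pr(P):
    q=cv2.projectPoints(np.array(P,float),f['rvec'],f['tvec'],f['K'],None)[0][:,0]; return ((q-[225,152]+.5)*k-.5).round(0).tolist()
print('deck corners',pr([[.467,-.006,.062],[.559,-.006,.062],[.559,.026,.062],[.467,.026,.062]]))
print('pocket corners',pr([[.496,.0035,.062],[.541,.0035,.062],[.541,.0165,.062],[.496,.0165,.062]]))
for y in (.008,.010,.012): print(y,'nose L,R,front,flange front',pr([[.501-.0105,y,.062],[.501+.0105,y,.062],[.501,y-.0105,.062],[.501,y-.016,.106]]))
```

```text
[0.50179383 0.01047365 0.13939628] [ 0.53471961 -0.68200786  1.91889747]
deck corners [[129.0, 462.0], [452.0, 437.0], [436.0, 382.0], [120.0, 405.0]]
pocket corners [[228.0, 437.0], [385.0, 425.0], [379.0, 402.0], [223.0, 414.0]]
0.008 nose L,R,front,flange front [[207.0, 430.0], [280.0, 425.0], [247.0, 446.0], [245.0, 320.0]]
0.01 nose L,R,front,flange front [[206.0, 427.0], [280.0, 421.0], [247.0, 443.0], [245.0, 317.0]]
0.012 nose L,R,front,flange front [[206.0, 423.0], [279.0, 418.0], [246.0, 439.0], [244.0, 313.0]]
```

View pics/stand.png

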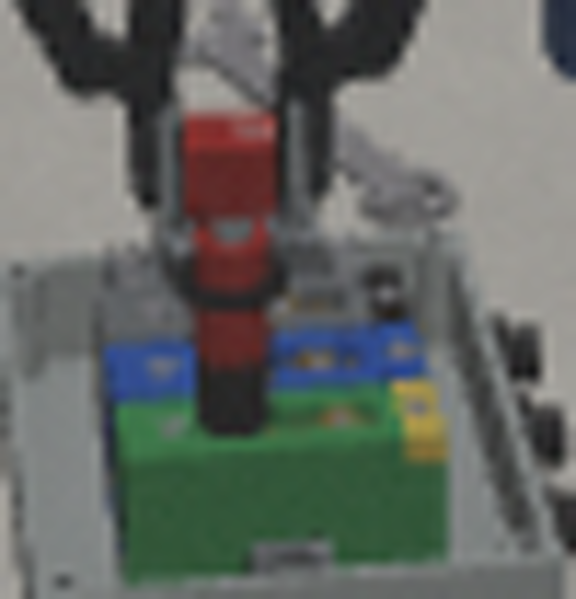

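Run:
```python
from h import *
f=load('side'); F=f['frame'].astype(int)
print('cols 242..250 rows 182..196, green channel');print(F[182:197,240:252,1])
print('blue channel rows 178..196 cols 234,236,238,256,258');print(np.c_[np.arange(176,197),F[176:197,[235,236,237,238,256,258]][...,1],F[176:197,[235,236,237,238,256,258]][...,0]])
print('row profile nose v=184,186',F[184,236:256].tolist())
def pr(P):
    return cv2.projectPoints(np.array(P,float),f['rvec'],f['tvec'],f['K'],None)[0][:,0].round(2).tolist()
print(pr([[.467,-.006,.062],[.559,-.006,.062],[.559,.026,.062],[.467,.026,.062],[.501,-.006,.062],[.501,-.0005,.062],[.501,-.0005,.087],[.501,.010,.062]]))
```

```text
cols 242..250 rows 182..196, green channel
[[ 75  75  41  42  42  43  40  41  53  65  63  80]
 [ 94  80  39  43  38  42  43  39  47  65  72  78]
 [ 80  78  37  41  39  40  40  39  65  75  78  77]
 [ 76  79  42  38  41  40  41  40  66  81  84  83]
 [ 91  93  41  39  39  42  38  39  87 112 115 116]
 [116 117  47  38  40  39  41  37  66  97  99  97]
 [120 119  51  39  40  38  41  39  69  86  86  87]
 [117 107  93  52  41  44  41  71  97 107 106 107]
 [118 117 117 113 114 113 113 115 114 111 111 108]
 [103 104 105  97  96  91  92  90  91  87  91  88]
 [ 87  87  90  88  89  87  86  86  86  87  88  87]
 [ 87  84  86  87  88  86  88  84  86  87  87  88]
 [ 85  89  88  86  86  86  86  84  88  88  88  86]
 [ 88  85  87  85  84  86  87  86  87  87  84  87]
 [ 87  86  87  86  87  86  88  89  87  86  88  88]]
blue channel rows 178..196 cols 234,236,238,256,258
[[176  95 108 101  97  68  58  98 110 103 100  71  59]
 [177  95  96  95  96  92 111  98  99  97  98  95 114]
 [178  97  98 105 110  99  58 100 100 108 114 100  60]
 [179  99  96 100 106  96  39 102  97 102 111 100  40]
 [180  96  98  97  
[... 682 characters left out ...]
  57  56  57]
 [193  67  84  86  87  88  87  49  54  55  57  58  57]
 [194  65  87  89  89  87  87  57  58  60  58  59  58]
 [195  63  87  85  86  88  85  54  57  56  55  59  55]
 [196  58  89  85  89  87  87  53  60  57  60  56  57]]
row profile nose v=184,186 [[142, 76, 51], [142, 80, 55], [124, 93, 79], [130, 97, 83], [141, 80, 56], [142, 78, 51], [41, 37, 39], [41, 41, 47], [38, 39, 44], [37, 40, 46], [44, 40, 46], [38, 39, 41], [75, 65, 60], [137, 75, 48], [138, 78, 56], [135, 77, 56], [138, 82, 63], [138, 81, 61], [138, 75, 51], [138, 78, 55]]
[[235.74, 191.61], [263.76, 189.51], [262.42, 184.66], [234.96, 186.69], [246.14, 190.83], [245.96, 189.97], [245.77, 183.35], [245.64, 188.36]]
```

Measured on the raw pixels, the nose's front rim is 1.15 px (about 7.4 mm) behind the deck's front edge, where 5.5 mm is ideal. It also sits about 1 mm short in x. I lift slightly, correct, set it down and press.

step_arm:
  moves:
    - {"delta_pos":[0,0,4],"yaw":0,"gripper":20}
    - {"delta_pos":[1,-1.3,0],"yaw":0.2,"gripper":20}
    - {"delta_pos":[0,0,0],"yaw":0,"gripper":20}
    - {"delta_pos":[0,0,-2],"yaw":0,"gripper":20}
    - {"delta_pos":[0,0,-2],"yaw":0,"gripper":20}
    - {"delta_pos":[0,0,0],"yaw":0,"gripper":20}
    - {"delta_pos":[0,0,0],"yaw":0,"gripper":20}

```text
clock: 6.85
position: [0.5027, 0.0092, 0.1392]
tool_rot: [-0.0, 0.709, 0.705, -0.0]
force: [-0.6, -0.2, 2.1]
width: 0.325
grip_force: 30.4
```

step_arm:
  moves:
    - {"delta_pos":[0,0,-1.5],"yaw":0,"gripper":20}
    - {"delta_pos":[0,0,-1.5],"yaw":0,"gripper":20}
    - {"delta_pos":[0,0,-1.5],"yaw":0,"gripper":20}
    - {"delta_pos":[0,0,0],"yaw":0,"gripper":20}
    - {"delta_pos":[0,0,0],"yaw":0,"gripper":20}

```text
clock: 7.27
position: [0.5027, 0.0092, 0.1347]
tool_rot: [-0.0, 0.709, 0.705, -0.0]
force: [0.3, 0.1, 2.3]
width: 0.321
grip_force: 30.4
```

step_arm:
  moves:
    - {"delta_pos":[0,0,-1.5],"yaw":0,"gripper":20}
    - {"delta_pos":[0,0,-1.5],"yaw":0,"gripper":20}
    - {"delta_pos":[0,0,-1.5],"yaw":0,"gripper":20}
    - {"delta_pos":[0,0,-1],"yaw":0,"gripper":20}
    - {"delta_pos":[0,0,-0.5],"yaw":0,"gripper":20}
    - {"delta_pos":[0,0,0],"yaw":0,"gripper":20}
    - {"delta_pos":[0,0,0],"yaw":0,"gripper":20}

```text
clock: 7.85
position: [0.5026, 0.0092, 0.1288]
tool_rot: [-0.0, 0.709, 0.705, -0.0]
force: [-0.3, -0.6, 2.7]
width: 0.325
grip_force: 30.4
```

step_arm:
  moves:
    - {"delta_pos":[0,0,-0.5],"yaw":0,"gripper":20}
    - {"delta_pos":[0,0,-0.5],"yaw":0,"gripper":20}
    - {"delta_pos":[0,0,0],"yaw":0,"gripper":20}
    - {"delta_pos":[0,0,0],"yaw":0,"gripper":20}

```text
clock: 8.18
position: [0.5026, 0.0092, 0.1278]
tool_rot: [0.0, 0.709, 0.705, -0.0]
force: [0.2, -0.3, 3.3]
width: 0.323
grip_force: 30.4
```

step_arm:
  moves:
    - {"delta_pos":[0,0,-0.5],"yaw":0,"gripper":20}
    - {"delta_pos":[0,0,-0.5],"yaw":0,"gripper":20}
    - {"delta_pos":[0,0,0],"yaw":0,"gripper":20}
    - {"delta_pos":[0,0,0],"yaw":0,"gripper":20}

```text
clock: 8.52
position: [0.5029, 0.009, 0.1272]
tool_rot: [0.0, 0.709, 0.705, 0.0]
force: [-1.2, -1.8, 7.6]
width: 0.328
grip_force: 30.8
```

step_arm:
  moves:
    - {"delta_pos":[0,0,-0.5],"yaw":0,"gripper":20}
    - {"delta_pos":[0,0,0],"yaw":0,"gripper":20}
    - {"delta_pos":[0,0,0],"yaw":0,"gripper":20}

```text
clock: 8.77
position: [0.503, 0.009, 0.1271]
tool_rot: [0.001, 0.709, 0.705, 0.0]
force: [-3.6, -1.8, 11.5]
width: 0.323
grip_force: 31.1
```

step_arm:
  moves:
    - {"delta_pos":[0,0,-0.5],"yaw":0,"gripper":20}
    - {"delta_pos":[0,0,0],"yaw":0,"gripper":20}
    - {"delta_pos":[0,0,0],"yaw":0,"gripper":20}

```text
clock: 9.02
position: [0.5031, 0.009, 0.127]
tool_rot: [0.001, 0.709, 0.705, 0.0]
force: [-2.9, -2.2, 15.4]
width: 0.327
grip_force: 31.5
```

The cap reached its stop at z ≈ 127.2 mm (15 mm of travel, force climbing steeply). I ease off to about 14.6 mm, then slide. The link's near face looks to be about 20-24 mm of travel away.

step_arm:
  moves:
    - {"delta_pos":[0,0,1],"yaw":0,"gripper":20}
    - {"delta_pos":[0,0,0.7],"yaw":0,"gripper":20}
    - {"delta_pos":[0,0,0],"yaw":0,"gripper":20}
    - {"delta_pos":[0,0,0],"yaw":0,"gripper":20}

```text
clock: 9.35
position: [0.5027, 0.0092, 0.1274]
tool_rot: [0.0, 0.709, 0.705, 0.0]
force: [0.1, -1.5, 3.2]
width: 0.328
grip_force: 30.5
```

step_arm:
  moves:
    - {"delta_pos":[0.5,0,0],"yaw":0,"gripper":20}
    - {"delta_pos":[0.5,0,0],"yaw":0,"gripper":20}
    - {"delta_pos":[0.5,0,0],"yaw":0,"gripper":20}
    - {"delta_pos":[0.5,0,0],"yaw":0,"gripper":20}
    - {"delta_pos":[0,0,0],"yaw":0,"gripper":20}

```text
clock: 9.77
position: [0.5046, 0.0094, 0.1274]
tool_rot: [-0.0, 0.709, 0.705, -0.0]
force: [-1.2, -0.5, 2.4]
width: 0.325
grip_force: 30.5
```

step_arm:
  moves:
    - {"delta_pos":[0.7,0,0],"yaw":0,"gripper":20}
    - {"delta_pos":[0.7,0,0],"yaw":0,"gripper":20}
    - {"delta_pos":[0.7,0,0],"yaw":0,"gripper":20}
    - {"delta_pos":[0.7,0,0],"yaw":0,"gripper":20}
    - {"delta_pos":[0.7,0,0],"yaw":0,"gripper":20}
    - {"delta_pos":[0.5,0,0],"yaw":0,"gripper":20}

```text
clock: 10.27
position: [0.5088, 0.0092, 0.1275]
tool_rot: [-0.0, 0.709, 0.705, 0.0]
force: [-1.3, 0.0, 4.1]
width: 0.324
grip_force: 30.5
```

step_arm:
  moves:
    - {"delta_pos":[0.5,0,0],"yaw":0,"gripper":20}
    - {"delta_pos":[0.5,0,0],"yaw":0,"gripper":20}
    - {"delta_pos":[0.5,0,0],"yaw":0,"gripper":20}
    - {"delta_pos":[0.5,0,0],"yaw":0,"gripper":20}

```text
clock: 10.6
position: [0.5107, 0.0092, 0.1275]
tool_rot: [0.0, 0.709, 0.705, 0.0]
force: [-1.2, 0.4, 3.1]
width: 0.325
grip_force: 30.5
```

step_arm:
  moves:
    - {"delta_pos":[0.5,0,0],"yaw":0,"gripper":20}
    - {"delta_pos":[0.5,0,0],"yaw":0,"gripper":20}
    - {"delta_pos":[0.5,0,0],"yaw":0,"gripper":20}
    - {"delta_pos":[0.5,0,0],"yaw":0,"gripper":20}

```text
clock: 10.93
position: [0.5127, 0.0092, 0.1275]
tool_rot: [0.0, 0.709, 0.705, -0.0]
force: [-1.8, -0.4, 2.8]
width: 0.324
grip_force: 30.5
```

step_arm:
  moves:
    - {"delta_pos":[0.5,0,0],"yaw":0,"gripper":20}
    - {"delta_pos":[0.5,0,0],"yaw":0,"gripper":20}
    - {"delta_pos":[0.5,0,0],"yaw":0,"gripper":20}
    - {"delta_pos":[0,0,0],"yaw":0,"gripper":20}

```text
clock: 11.27
position: [0.5143, 0.0092, 0.1275]
tool_rot: [0.0, 0.709, 0.705, 0.0]
force: [-1.1, -0.5, 3.4]
width: 0.324
grip_force: 30.5
```

step_arm:
  moves:
    - {"delta_pos":[0.5,0,0],"yaw":0,"gripper":20}
    - {"delta_pos":[0.5,0,0],"yaw":0,"gripper":20}
    - {"delta_pos":[0,0,0],"yaw":0,"gripper":20}

```text
clock: 11.52
position: [0.5153, 0.0092, 0.1275]
tool_rot: [0.0, 0.709, 0.705, 0.0]
force: [-1.4, -0.0, 3.8]
width: 0.326
grip_force: 30.5
```

step_arm:
  moves:
    - {"delta_pos":[0.5,0,0],"yaw":0,"gripper":20}
    - {"delta_pos":[0.5,0,0],"yaw":0,"gripper":20}
    - {"delta_pos":[0.5,0,0],"yaw":0,"gripper":20}
    - {"delta_pos":[0,0,0],"yaw":0,"gripper":20}

```text
clock: 11.85
position: [0.5168, 0.0092, 0.1275]
tool_rot: [0.0, 0.709, 0.705, 0.0]
force: [-1.2, -0.2, 3.6]
width: 0.322
grip_force: 30.5
```

step_arm:
  moves:
    - {"delta_pos":[0.5,0,0],"yaw":0,"gripper":20}
    - {"delta_pos":[0.5,0,0],"yaw":0,"gripper":20}
    - {"delta_pos":[0.5,0,0],"yaw":0,"gripper":20}
    - {"delta_pos":[0,0,0],"yaw":0,"gripper":20}

```text
clock: 12.18
position: [0.5183, 0.0092, 0.1275]
tool_rot: [0.0, 0.709, 0.705, 0.0]
force: [-1.5, -0.1, 3.4]
width: 0.326
grip_force: 30.5
```

step_arm:
  moves:
    - {"delta_pos":[0.4,0,0],"yaw":0,"gripper":20}
    - {"delta_pos":[0.4,0,0],"yaw":0,"gripper":20}
    - {"delta_pos":[0.4,0,0],"yaw":0,"gripper":20}
    - {"delta_pos":[0,0,0],"yaw":0,"gripper":20}

```text
clock: 12.52
position: [0.5194, 0.0092, 0.1275]
tool_rot: [0.0, 0.709, 0.705, 0.0]
force: [-1.6, 0.4, 3.4]
width: 0.321
grip_force: 30.5
```

step_arm:
  moves:
    - {"delta_pos":[0.4,0,0],"yaw":0,"gripper":20}
    - {"delta_pos":[0.4,0,0],"yaw":0,"gripper":20}
    - {"delta_pos":[0.4,0,0],"yaw":0,"gripper":20}
    - {"delta_pos":[0,0,0],"yaw":0,"gripper":20}

```text
clock: 12.85
position: [0.5206, 0.0092, 0.1275]
tool_rot: [0.0, 0.709, 0.705, 0.0]
force: [-0.8, -0.7, 3.9]
width: 0.327
grip_force: 30.5
```

step_arm:
  moves:
    - {"delta_pos":[0.4,0,0],"yaw":0,"gripper":20}
    - {"delta_pos":[0.4,0,0],"yaw":0,"gripper":20}
    - {"delta_pos":[0.4,0,0],"yaw":0,"gripper":20}
    - {"delta_pos":[0,0,0],"yaw":0,"gripper":20}

```text
clock: 13.18
position: [0.5219, 0.0092, 0.1275]
tool_rot: [0.0, 0.709, 0.705, 0.0]
force: [-1.2, -0.0, 2.5]
width: 0.322
grip_force: 30.5
```

step_arm:
  moves:
    - {"delta_pos":[0.4,0,0],"yaw":0,"gripper":20}
    - {"delta_pos":[0.4,0,0],"yaw":0,"gripper":20}
    - {"delta_pos":[0.4,0,0],"yaw":0,"gripper":20}
    - {"delta_pos":[0,0,0],"yaw":0,"gripper":20}

```text
clock: 13.52
position: [0.5231, 0.0092, 0.1275]
tool_rot: [0.0, 0.709, 0.705, 0.0]
force: [-1.1, -0.0, 3.1]
width: 0.327
grip_force: 30.5
```

step_arm:
  moves:
    - {"delta_pos":[0.4,0,0],"yaw":0,"gripper":20}
    - {"delta_pos":[0.4,0,0],"yaw":0,"gripper":20}
    - {"delta_pos":[0.4,0,0],"yaw":0,"gripper":20}
    - {"delta_pos":[0,0,0],"yaw":0,"gripper":20}

```text
clock: 13.85
position: [0.5243, 0.0092, 0.1275]
tool_rot: [0.0, 0.709, 0.705, 0.0]
force: [-0.9, 1.0, 3.4]
width: 0.321
grip_force: 30.5
```

step_arm:
  moves:
    - {"delta_pos":[0.4,0,0],"yaw":0,"gripper":20}
    - {"delta_pos":[0.4,0,0],"yaw":0,"gripper":20}
    - {"delta_pos":[0.4,0,0],"yaw":0,"gripper":20}
    - {"delta_pos":[0,0,0],"yaw":0,"gripper":20}

```text
clock: 14.18
position: [0.5255, 0.0092, 0.1275]
tool_rot: [0.0, 0.709, 0.705, 0.0]
force: [-0.3, -0.5, 3.0]
width: 0.323
grip_force: 30.5
```

step_arm:
  moves:
    - {"delta_pos":[0.4,0,0],"yaw":0,"gripper":20}
    - {"delta_pos":[0.4,0,0],"yaw":0,"gripper":20}
    - {"delta_pos":[0.4,0,0],"yaw":0,"gripper":20}
    - {"delta_pos":[0,0,0],"yaw":0,"gripper":20}

```text
clock: 14.52
position: [0.5264, 0.0091, 0.1274]
tool_rot: [-0.0, 0.709, 0.705, -0.0]
force: [-2.3, 0.3, 3.7]
width: 0.325
grip_force: 30.6
```

step_arm:
  moves:
    - {"delta_pos":[0.3,0,0],"yaw":0,"gripper":20}
    - {"delta_pos":[0,0,0],"yaw":0,"gripper":20}
    - {"delta_pos":[0,0,0],"yaw":0,"gripper":20}

```text
clock: 14.77
position: [0.5265, 0.0091, 0.1274]
tool_rot: [-0.0, 0.709, 0.705, -0.0]
force: [-2.3, -0.8, 3.6]
width: 0.329
grip_force: 30.6
```

step_arm:
  moves:
    - {"delta_pos":[0.3,0,0],"yaw":0,"gripper":20}
    - {"delta_pos":[0,0,0],"yaw":0,"gripper":20}
    - {"delta_pos":[0,0,0],"yaw":0,"gripper":20}

```text
clock: 15.02
position: [0.5268, 0.009, 0.1274]
tool_rot: [-0.0, 0.709, 0.705, -0.0]
force: [-4.4, -0.6, 3.6]
width: 0.326
grip_force: 30.6
```

Contact: the force rises to −4.4 N and motion stalls at x ≈ 526.8. I ease back slightly and let the cap rise about 2.3 mm towards the catch.

step_arm:
  moves:
    - {"delta_pos":[-0.5,0,0],"yaw":0,"gripper":20}
    - {"delta_pos":[0,0,0.6],"yaw":0,"gripper":20}
    - {"delta_pos":[0,0,0.6],"yaw":0,"gripper":20}
    - {"delta_pos":[0,0,0.6],"yaw":0,"gripper":20}
    - {"delta_pos":[0,0,0.5],"yaw":0,"gripper":20}
    - {"delta_pos":[0,0,0],"yaw":0,"gripper":20}
    - {"delta_pos":[0,0,0],"yaw":0,"gripper":20}

```text
clock: 15.6
position: [0.5266, 0.0091, 0.1299]
tool_rot: [0.0, 0.709, 0.705, -0.0]
force: [-3.0, -1.0, 3.4]
width: 0.324
grip_force: 30.6
```

step_arm:
  moves:
    - {"delta_pos":[0,0,0.3],"yaw":0,"gripper":20}
    - {"delta_pos":[0,0,0.2],"yaw":0,"gripper":20}
    - {"delta_pos":[0,0,0],"yaw":0,"gripper":20}
    - {"delta_pos":[0,0,0],"yaw":0,"gripper":20}

```text
clock: 15.93
position: [0.5267, 0.0091, 0.1303]
tool_rot: [0.0, 0.709, 0.705, -0.0]
force: [-3.9, -1.2, 2.0]
width: 0.323
grip_force: 30.5
```

The vertical force falls to 2.0 N, so the hook is bearing on the link's underside. I release.

step_arm:
  moves:
    - {"delta_pos":[0,0,0],"yaw":0,"gripper":30}
    - {"delta_pos":[0,0,0],"yaw":0,"gripper":34}
    - {"delta_pos":[0,0,0],"yaw":0,"gripper":42}
    - {"delta_pos":[0,0,0],"yaw":0,"gripper":50}
    - {"delta_pos":[0,0,0],"yaw":0,"gripper":50}
    - {"delta_pos":[0,0,0],"yaw":0,"gripper":50}

```text
clock: 16.43
position: [0.5268, 0.0093, 0.1303]
tool_rot: [0.0, 0.709, 0.705, 0.0]
force: [-1.1, 0.2, -1.0]
width: 0.584
grip_force: 0.0
```

Run:
```python
from h import *
o=get_obs(); print(o['position'],o['force'],o['grip_force'],o['width'])
f=grab('side')
cv2.imwrite('pics/rel.png',cv2.resize(f['frame'][145:204,222:281],(590,590),interpolation=cv2.INTER_CUBIC))
```

```text
[0.52684064 0.00926782 0.13033502] [-1.12416721  0.19184375 -1.00683618] 0.0 0.5842818342385879
```

View pics/rel.png

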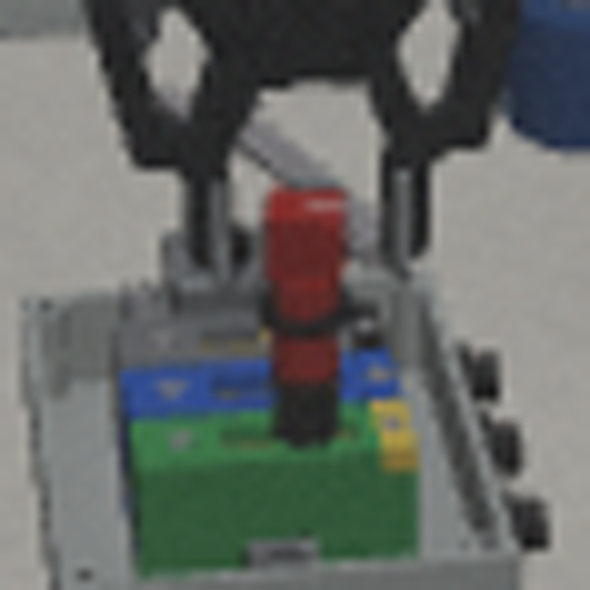

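The probe stands free and upright: nose at (306,430), cap at (306,230), still drawn in close to the flange, so the hook has caught. The fingers are clear, and I withdraw straight up.

step_arm:
  moves:
    - {"delta_pos":[0,0,5],"yaw":0,"gripper":50}
    - {"delta_pos":[0,0,10],"yaw":0,"gripper":50}
    - {"delta_pos":[0,0,15],"yaw":0,"gripper":50}
    - {"delta_pos":[0,0,20],"yaw":0,"gripper":50}
    - {"delta_pos":[0,0,20],"yaw":0,"gripper":50}
    - {"delta_pos":[0,0,20],"yaw":0,"gripper":50}
    - {"delta_pos":[0,0,10],"yaw":0,"gripper":50}
    - {"delta_pos":[0,0,0],"yaw":0,"gripper":50}
    - {"delta_pos":[0,0,0],"yaw":0,"gripper":50}
    - {"delta_pos":[0,0,0],"yaw":0,"gripper":50}

```text
clock: 17.32
position: [0.526, 0.009, 0.2294]
tool_rot: [-0.0, 0.709, 0.705, -0.001]
force: [0.4, -0.0, 0.1]
width: 0.588
grip_force: 0.0
```

Run:
```python
from h import *
o=get_obs(); print(o['position'],o['force'],abs(o['qd']).max())
f=grab('side')
cv2.imwrite('pics/fin.png',cv2.resize(f['frame'][145:204,222:281],(590,590),interpolation=cv2.INTER_CUBIC))
p=cv2.projectPoints(np.array([[.526,.010,.062+.096-.012],[.526,.010,.158],[.526,.010,.110]]),f['rvec'],f['tvec'],f['K'],None)[0][:,0]
print('cap top if caught / free, flange top',((p-[222,145]+.5)*10).round().tolist())
```

```text
[0.5260481  0.00900157 0.22938744] [ 0.35769267 -0.01002134  0.12891277] 0.011511285659116676
cap top if caught / free, flange top [[312.0, 206.0], [312.0, 173.0], [314.0, 305.0]]
```

View pics/fin.png

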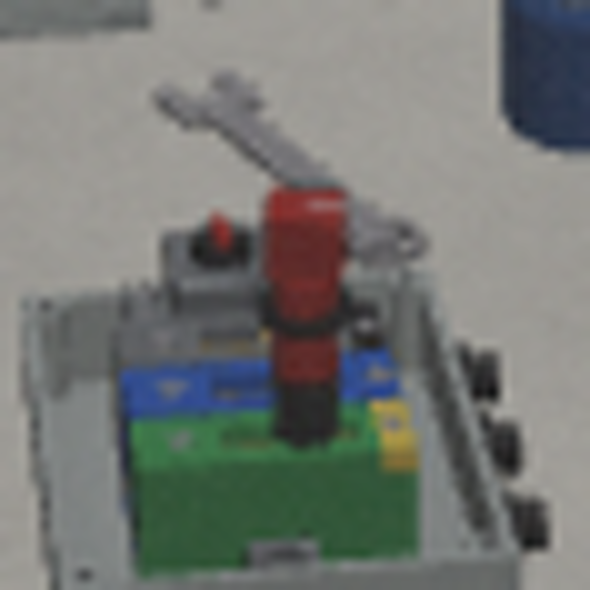

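The cap's top face is centred at about (306,202), against a prediction of 206 if caught and 173 if free. The hook is caught, the probe is upright and the gripper is clear.

```bash
python3 -c "
from cell import finish_job; print(finish_job())"
```

```text
the job is handed in; nothing more can be done
None
```

The red probe is standing upright on the green earth terminal with its hook caught under the brass link, and the job is handed in at about 17 s on the robot's clock; `finish_job()` gave no verdict.

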